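Put the flatbread keeper back together

TASK

Slide the thin steel crumb sheet along the worktop into the open front of the wooden bread keeper until it is fully home against the back; it lies flat and is too thin and wide to pick up, so press on its top and drag it. Then fold the rebated lid leaf (the left one) fully down first and the flanged leaf (the right one) last, so that its flange laps over the rebated edge. Leave the other things on the worktop where they are.

Things in the scene. Friction and masses are not known exactly. Their poses are not given: they have to be found in the camera images.
- crumb_sheet: flat dark steel sheet without a rim, 100 (its x) x 180 (its y) x 4 mm, 0.3 to 0.45 kg, corners rounded at 14 mm; lies loose in front of the keeper. Origin: centre of its underside, z up; x points away from the robot, give or take 0.2 rad. It stands on four flat slippery pads (4 mm is the total height), so fingertips pressed on its top with 5 to 20 N drag it along
- bread_keeper: low wooden box fixed on the worktop, 208 wide (y) x 120 mm deep, walls 52 high, 11 thick, open to the front (-x) and, leaves up, on top. No floor: the sheet slides in on the worktop. Origin: at worktop height where the centre of the homed sheet lies, x to the back wall (inner face at x +50 mm). Side walls' inner faces at y +93 and -93 mm, their rounded front ends at x -58 mm
- rebated_leaf (a joint): left lid leaf (+y), hinged on the left wall. 0 = shut and level, 1.57 = upright, 2.2 = stop. Stiff: stays where it is left, turns at about 0.12 N m. 104 mm from hinge to free edge, 9 mm thick, x -69 to +62 mm in the keeper's frame; its last 14 mm are a thinner tongue, 4 mm, that goes under the other leaf's flange. An apron 9 mm thick hangs 44 mm down at its front edge
- flanged_leaf (a joint): right lid leaf (-y), hinged on the right wall; size, apron, stiff hinge and values as the left one. Its free edge carries a flange strip that reaches 12 mm past the edge and stands 3 mm proud of the top, to lie on the other's tongue, so it goes down last. Both leaves have a dark knob, 18 mm across and 18 high, on the outer face, 78 mm from the hinge at x = 0
- rebated_leaf_hinge (a point): point on the left leaf's hinge axis, at (0, +104, +53) mm in the keeper's frame, level with the underside of the shut leaf (its top is 9 mm higher). The axis runs along the keeper's x
- flanged_leaf_hinge (a point): point on the right leaf's hinge axis, at (0, -104, +53) mm in the keeper's frame; as for the left one. Standing leaves reach about 170 mm above the worktop. A wall cabinet hangs 0.46 m above the worktop from about x = 0.62 m (robot's frame) on: push the leaves near their front edge and keep the wrist clear of it
- rebated_leaf_edge (a point): point on the left leaf's outer face level, at the middle of its free edge, 104 mm from the hinge (above the tongue); moves with the leaf
- flanged_leaf_edge (a point): middle of the free edge of the right leaf, on its outer face (under the flange strip); moves with the leaf
- honey_jar: bystander: honey jar with a metal lid, 60 mm across, 90 mm high; origin at the centre of its foot
- pepper_grinder: bystander: small black pepper grinder, 35 mm across, 106 mm high; origin at the centre of its foot
- steel_tumbler: bystander: steel tumbler, 70 mm across, 87 mm high; origin at the centre of its foot
- garlic: bystander: garlic bulb, 60 mm; origin under its middle
- peeler: bystander: black-handled peeler lying flat, 170 x 25 x 18 mm; origin under its middle

How it is judged (in metres and radians):
On the way, in this order (a step that is already met when the one before it is completed fails the run):
1. the crumb sheet is home in the keeper (within 6 mm of the back wall, square to it) while both leaves are still open (x of crumb_sheet in the frame of bread_keeper between -0.006 and 0.006 m and y of crumb_sheet in the frame of bread_keeper between -0.007 and 0.007 m and angle between the x axis of crumb_sheet and the x axis of bread_keeper, either way round below 0.06 rad and height (world z) of crumb_sheet below 0.006 m and value of joint each of rebated_leaf, flanged_leaf above 0.8 rad), for 0.2 s.
2. the rebated leaf is shut while the flanged leaf is still open (value of joint rebated_leaf below 0.035 rad and value of joint flanged_leaf above 0.5 rad), for 0.2 s.
3. the flanged leaf is shut over it (value of joint each of rebated_leaf, flanged_leaf below 0.035 rad), for 0.2 s.
At the end, for the whole second after the job is handed in: the crumb sheet lies at rest on the worktop inside the keeper, within 6 mm of the back wall and square to it (0.06 rad), and both leaves are fully down (within 0.035 rad), the flange over the rebated edge (all of step 3 and x of crumb_sheet in the frame of bread_keeper between -0.006 and 0.006 m and y of crumb_sheet in the frame of bread_keeper between -0.007 and 0.007 m and angle between the x axis of crumb_sheet and the x axis of bread_keeper, either way round below 0.06 rad and height (world z) of crumb_sheet below 0.006 m and linear speed of crumb_sheet below 0.01 m/s); the robot touches nothing.
It fails at once if a bystander (honey jar, pepper grinder, tumbler, garlic or peeler) is shifted by more than 3 cm (distance of any of honey_jar, pepper_grinder, steel_tumbler, garlic, peeler from where it was at the start of the episode above 0.03 m).
It also fails if it takes over 72 s, if anything falls off the work surface, if the arm or the gripper's body presses on something with over 40 N, if the wrist force passes 120 N, or if a joint passes its speed limit or range.

ROBOT

A 6-joint arm with a two-finger parallel gripper is mounted at the origin on a cart in front of the work surface, level with it; the furniture and walls round the work are solid. World frame = base frame: x ahead of the robot, y to its left, z up, the work surface at z = 0. Lengths are in mm, angles in rad, forces in N, time in s.
With the tool pointing down it reaches from about 400 to 925 mm from the base axis. Payload 12.5 kg.
Tool frame: the origin (TCP) lies on the front face of the gripper's body, between the roots of the fingers; the fingertips stand 78 mm ahead of it and the grasp point (between the pads) lies 59 mm ahead of it (env.nose_length is the distance from the TCP to the fingertips, in mm); z points along the fingers, y is the line along which they close (so a half turn about z gives the same grasp; the last joint's range is limited). The gripper opens to 95 mm and grips with 3 to 60 N. Pads are 20 mm wide; open, the fingers measure 119 mm over their backs; the gripper's body (75 mm by 180 mm) begins 59 mm behind the grasp point.
Start: joints at [-1.229, 0.491, 1.559, -0, 1.092, -0.106], TCP at [270.637, -563.377, 292.261] pointing down, gripper open.
Joint ranges: [-3.1, 3.1], [-0.84, 2.19], [0.05, 2.79], [-1.13, 4.28], [0.06, 2.93], [-2.69, 2.69]. Speed limits (rad/s): [2.22, 2.22, 2.79, 3.14, 3.14, 3.14].

INTERFACE

Orientations are given as [roll, pitch, yaw] about the fixed x, y, z axes, in that order (R = Rz(yaw) Ry(pitch) Rx(roll)).
In Python, from cell import env gives the robot as it stands.
- The arm moves only by the tool jog_arm, never from a script. Its argument "motion" is a list of rows, each a list of 7 numbers: the turn, a rotation vector about the tool's x, y, z in degrees, then the shift along the tool's x, y, z in mm, then the finger opening in mm, from 0 to 95.1. In form: [[wx, wy, wz, x, y, z, hand], ...]. A call has 1 to 10 rows; each row shifts and turns the commanded pose from where the row before left it, along the tool's axes as they then stand; what a row does not reach is not made up. A row lasts 1/8 s, in which the tool goes at most 62.5 mm and 10.7 degrees, less where a joint would pass 70% of its speed; a pose out of reach is approached as far as the arm can. A call is refused whole if a number of a shift passes 62.5 or a number of a turn 10.7, either way. A call with a gripper value outside its range is refused whole. The fingers move at their own pace and stop on an object; the grip force is fixed at half the most. Time passes only in rows, so rows that do not move let the fingers close. It gives the time, the measured TCP pose, the force, the opening and the grip force at its end, in the units of the state.
- env.state(): the state, without advancing time (a new reading comes with each control period).
- env.read_camera(name): name is "scene" or "top"; returns a dict with "color" (400x640x3 uint8, red, green, blue), "z_map" (400x640 float32, mm along the optical axis (not along the pixel's ray), 0 where there is no reading), "camera_matrix" (3x3 intrinsics, pixels), "world_to_cam" (4x4, takes a point from world to camera coordinates). Camera axes: x right, y up, looking along -z (the intrinsics and any distortion apply to the point x, -y, -z); pixel columns grow to the right and rows downward; lengths in mm; the calibration is good to about 2 mm. A picture is of the moment at which its call begins.
- env.job_done(): hands the job in; it is judged then, once.
Trained networks look in the newest picture that a camera, given by its name, has taken for a name from the list of things; names that differ only in an ending like _2 or _b are one class to them, and where a whole thing is asked for, a point or a joint stands for the part that bears it (a point fixed in the world has none). Each returns a list of dicts, best first, with "score" (0 to 1); they miss things now and then, are a little off and sometimes report something else, mostly with a low value. They report only what shows in the picture. A call takes as long as a camera call.
- env.recognise(camera, thing): "location" ([column, row] in pixels, amid what is visible of it).
The state is a dict: "t": time; "joints": joint angles; "qvel": joint speeds; "tau": joint torques, N m; "eef_pos": TCP position; "tcp_rot": TCP orientation; "ft_force": force on the tool from outside, world axes, zero at the start; "moment": the same for the moment, N m; "opening": opening from 0.0 (shut) to 1.0 (fully open); "grip_force": force on a finger pad.
Only numpy, scipy, OpenCV 4.12 (cv2) and the standard library are available. Lean on these libraries where they do the work, as an engineer would, in place of code of your own. Each camera call takes 0.05 s, during which the arm holds its last target. There are 200 camera calls.

## Working session

There is one attempt and no reset: what is moved stays moved. The work goes in short steps, Python scripts to look and compute and a tool call to move; the robot and the scene stay as the last step left them, time stands still between calls to the robot, and variables do not carry over. Pictures are saved under pics/ and viewed, at most 13 in all, crops included, and the job is handed in when it is done.

Besides the shell and the picture viewer there is one more tool, called as name(argument=value, ...) on one line, values as JSON. jog_arm: Moves the arm, as the interface text tells. Its arguments: {"type":"object","properties":{"motion":{"type":"array"}},"required":["motion"]}

```bash
mkdir -p pics; ls
cat > h.py <<'E'
from cell import env
import numpy as np, cv2
def look(cam,fn=None):
    d=env.read_camera(cam)
    if fn: cv2.imwrite('pics/'+fn,cv2.cvtColor(d['color'],cv2.COLOR_RGB2BGR))
    return d
def cloud(d):
    K=d['camera_matrix'];z=d['z_map'].astype(float);h,w=z.shape
    u,v=np.meshgrid(np.arange(w),np.arange(h))
    x=(u-K[0,2])/K[0,0]*z;y=(v-K[1,2])/K[1,1]*z
    P=np.stack([x,-y,-z,np.ones_like(z)],-1)
    P=(P@np.linalg.inv(d['world_to_cam']).T)[...,:3]
    P[z==0]=np.nan
    return P
E
python3 - <<'E'
from h import *
print(env.state())
for c in ['scene','top']:
    d=look(c,c+'0.png');P=cloud(d);print(c,d['camera_matrix'].tolist(),np.linalg.inv(d['world_to_cam']).round(2).tolist())
    np.save(c+'.npy',P)
    for n in ['crumb_sheet','bread_keeper','rebated_leaf','flanged_leaf','rebated_leaf_hinge','flanged_leaf_hinge','rebated_leaf_edge','flanged_leaf_edge','honey_jar','pepper_grinder','steel_tumbler','garlic','peeler']:
        r=env.recognise(c,n)
        for k in r[:1]:
            u,v=k['location'];print(n,round(k['score'],2),round(u),round(v),P[int(v),int(u)].round(0))
E
```

```text
pics
{'t': 0.0, 'joints': array([-1.22857775e+00,  4.91562121e-01,  1.55945972e+00,  1.31281754e-05,
        1.09170800e+00, -1.05601976e-01]), 'qvel': array([ 9.98351466e-05,  6.31867001e-04, -1.03845374e-03,  2.28097231e-05,
       -3.02015429e-04, -3.81746490e-04]), 'tau': array([-1.23725753e-03, -6.12651157e+01, -2.58185810e+01,  6.92220521e-02,
        4.83078626e-02, -1.30154640e-04]), 'eef_pos': array([ 270.59258581, -563.2056299 ,  291.65657319]), 'tcp_rot': array([-3.14046302e+00, -1.31445228e-04,  4.47814419e-01]), 'ft_force': array([ 0.04668172, -0.07455309,  0.03887072]), 'moment': array([-0.00302138,  0.02383463, -0.01511672]), 'grip_force': 0.0, 'opening': 0.9970644704422079}
scene [[476.68374380300014, 0.0, 329.28342385480835], [0.0, 476.68374380300014, 191.32846516942158], [0.0, 0.0, 1.0]] [[-0.44, 0.67, -0.59, -432.5], [-0.9, -0.32, 0.3, 479.84], [0.01, 0.67, 0.75, 1246.14], [0.0, 0.0, 0.0, 1.0]]
bread_keeper 0.81 327 181 [606. -39.   2.]
rebated_leaf 0.73 284 197 [487. 164. 138.]
flanged_leaf 0.79 341 164 [564. -74. 110.]
rebated_leaf_hinge 0.67 285 199 [485. 161. 1
[... 394 characters left out ...]
6], [0.0, 0.0, 1.0]] [[-0.03, 0.99, -0.13, 308.19], [-1.0, -0.02, 0.02, 19.79], [0.01, 0.13, 0.99, 1468.84], [0.0, 0.0, 0.0, 1.0]]
crumb_sheet 0.84 348 228 [413. -95.   3.]
bread_keeper 0.55 298 174 [608.  85.  51.]
rebated_leaf 0.87 272 190 [546. 170. 103.]
flanged_leaf 0.76 344 185 [553. -75. 109.]
rebated_leaf_hinge 0.77 272 189 [545. 172. 111.]
flanged_leaf_hinge 0.69 341 185 [558. -70.  83.]
rebated_leaf_edge 0.85 271 192 [537. 175. 117.]
flanged_leaf_edge 0.95 344 183 [563. -75. 114.]
honey_jar 0.6 428 205 [ 479. -369.   90.]
pepper_grinder 0.67 222 190 [548. 345. 101.]
steel_tumbler 0.97 204 177 [613. 433.  10.]
garlic 0.75 218 216 [463. 367.  51.]
peeler 0.52 227 239 [383. 346.  17.]
```

View pics/scene0.png

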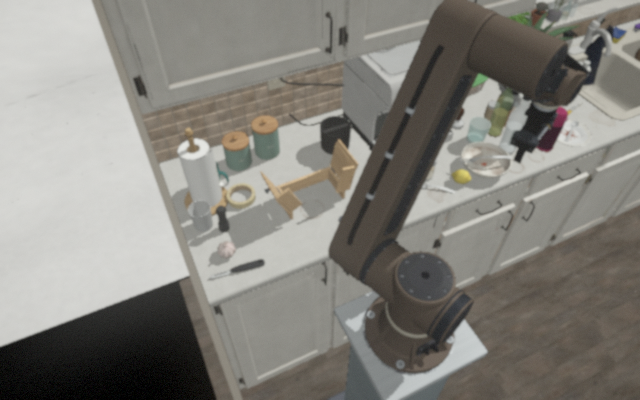

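View pics/top0.png

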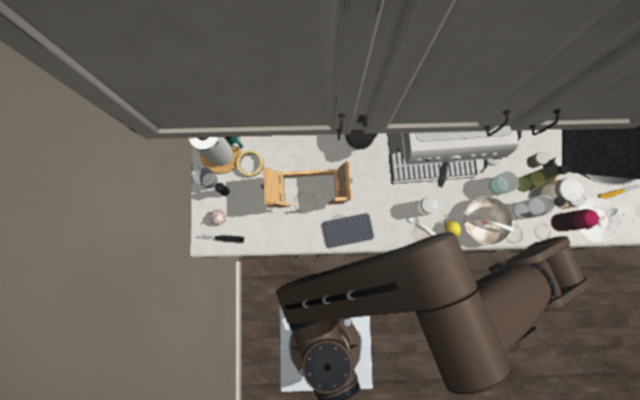

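The scene view shows the keeper amid columns 262–355, rows 145–215, with the sheet hidden behind the arm. The top view shows the sheet at (348,230), the keeper's back wall at row 172 between columns 285 and 335, the left leaf at (275,188) and the right leaf at (344,183).

```bash
cat > meas.py <<'E'
from h import *
def sheet(d,P):
    c=d['color'].astype(int).mean(-1)
    m=(c<110)&(np.abs(P[...,2]-4)<12)&(P[...,0]>330)&(P[...,0]<640)&(P[...,1]>-230)&(P[...,1]<180)
    n,l,s,ce=cv2.connectedComponentsWithStats(m.astype(np.uint8))
    k=1+np.argmax(s[1:,4]); return l==k
E
python3 - <<'E'
from meas import *
d=look('top');P=cloud(d)
m=sheet(d,P);Q=P[m]
print(m.sum(),Q.mean(0),Q.std(0),cv2.minAreaRect(Q[:,:2].astype(np.float32)))
w,v=np.linalg.eigh(np.cov(Q[:,:2].T));print('angle short axis',v[:,0],np.sqrt(12*w))
print('table',np.nanmedian(P[215:225,280:310,2]))
# keeper
for r in range(158,212,2):
    print(r,' '.join('%d/%d/%d'%tuple(P[r,c]) if P[r,c,2]>20 else '.' for c in list(range(260,290,4))+list(range(300,332,10))+list(range(330,358,4))))
big=cv2.resize(d['color'][140:260,240:380],None,fx=5,fy=5,interpolation=cv2.INTER_CUBIC);cv2.imwrite('pics/crop.png',big[...,::-1])
E
```

```text
1195 [404.60222892 -91.00225315   3.95677492] [27.401832   49.54867338  3.15916313] ((404.87603759765625, -90.94184875488281), (93.1170654296875, 174.06419372558594), 9.765308380126953)
angle short axis [-0.98554138 -0.16943494] [ 91.62144542 173.5191872 ]
table -0.34519554377152417
158 676/221/23 . . . . . . . . . . . . . . . . . .
160 669/221/21 . . . . . . . . . . . . . . . . . .
162 . . . . . . . . . . . . . . . . 622/-84/155 . .
164 654/221/21 . . . . . . . . . . . . . . . 616/-84/154 . .
166 645/220/27 . . . . . . . . . . . . . . 619/-73/112 608/-83/158 . .
168 639/221/23 610/190/149 615/180/123 . . . . . . . . . . . 623/-62/62 612/-73/111 601/-83/157 600/-96/161 .
170 632/221/20 604/191/144 607/179/130 615/169/94 . . . . . . 620/2/51 619/-33/50 619/-33/50 619/-48/50 616/-61/61 606/-73/108 596/-83/150 592/-95/166 .
172 . 597/191/145 602/180/119 607/169/97 613/158/68 . 615/131/52 615/117/51 614/74/50 614/38/51 612/2/53 611/-33/53 611/-33/53 612/-48/46 609/-61/60 . 589/-83/152 586/-95/162 .
174 . 589/190/150 594/180/123 599/169/100 603/157/79 609/146/50 608/131/53 607/117/54 608/
[... 1514 characters left out ...]
11/180/127 514/169/109 518/158/81 520/146/60 522/133/43 . . . . . . . 501/-53/157 501/-66/154 501/-80/154 500/-92/159 .
200 . . . 507/169/106 510/158/84 514/146/55 515/133/46 . . . . . . 496/-40/148 494/-53/159 494/-66/154 495/-80/149 494/-93/149 .
202 . . 497/180/130 493/164/154 491/150/166 494/139/144 . . . . . 496/-28/99 496/-28/99 492/-41/127 493/-55/119 492/-68/119 494/-83/108 . .
204 . . 488/178/149 487/164/154 485/150/162 487/138/145 490/127/120 . . . . 492/-29/82 492/-29/82 492/-43/76 493/-57/64 494/-72/59 . . .
206 . . 485/181/120 485/168/118 . 486/142/105 486/129/102 487/116/92 . . . . . . . . . . .
208 . . . . . . . . . . . . . . . . . . .
210 . . . . . . . . . . . . . . . . . . .
```

View pics/crop.png

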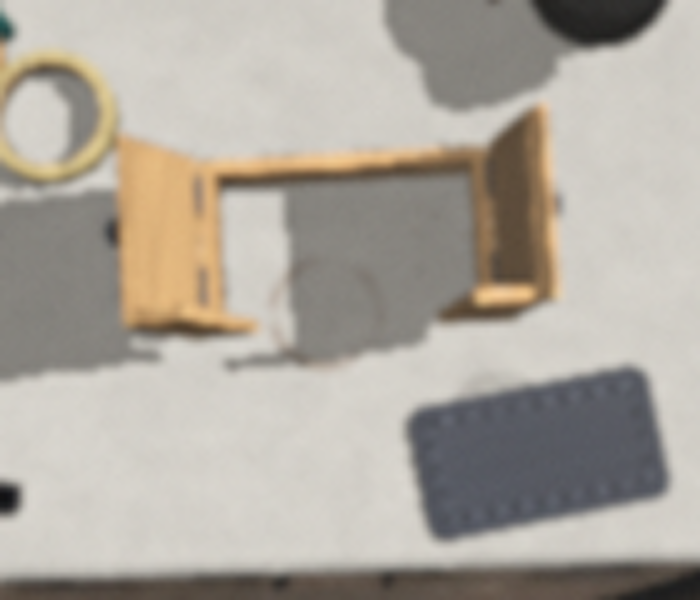

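The crop shows the left leaf leaning well outward (inner face columns 118–215), the right leaf leaning less (485–550), and the aprons at the front. The sheet's corners are about (410,415), (640,370), (665,490) and (435,538).

```bash
cat >> meas.py <<'E'
def plane(Q):
    for _ in range(4):
        c=Q.mean(0);n=np.linalg.svd(Q-c,full_matrices=False)[2][2];r=(Q-c)@n
        Q=Q[np.abs(r)<max(2.2*r.std(),1)]
    return c,n,r.std(),len(Q)
def box(P,x,y,z):
    m=np.ones(P.shape[:2],bool)
    for i,b in enumerate((x,y,z)): m&=(P[...,i]>b[0])&(P[...,i]<b[1])
    return m
E
python3 - <<'E'
from meas import *
for cam in ('top','scene'):
    d=look(cam);P=cloud(d)
    print(cam)
    for nm,b in dict(L=((510,600),(150,188),(62,145)),R=((505,600),(-90,-62),(60,150)),back=((595,612),(-45,120),(8,40)),Lw=((520,590),(125,138),(8,45)),Lapron=((470,500),(110,190),(85,160)),Rapron=((470,500),(-90,-25),(60,150))).items():
        Q=P[box(P,*b)]
        if len(Q)<15: print(nm,len(Q));continue
        c,n,s,k=plane(Q);print(nm,k,c.round(1),n.round(3),round(s,2))
    for nm,b in dict(backtop=((595,640),(-40,125),(40,62)),).items():
        m=box(P,*b);Q=P[m];print(nm,m.sum(),np.polyfit(Q[:,1],Q[:,0],1),Q[:,2].mean(),Q.mean(0))
        for c0 in range(-40,120,20):
            q=Q[(Q[:,1]>=c0)&(Q[:,1]<c0+20)];print(c0,q[:,0].min().round(1),q[:,0].max().round(1),q[:,0].mean().round(1),len(q))
    # sheet
    if cam=='top':
        # subpixel edges of sheet by contour on upscaled image, projected on z=4
        pass
E
```

```text
top
L 308 [554.6 169.2 103.5] [ 0.026 -0.909  0.416] 1.23
R 179 [555.3 -74.  108.1] [-0.033  0.977  0.209] 0.72
back 67 [609.2  39.5  25.2] [-0.999 -0.033  0.016] 0.49
Lw 17 [555.4 134.7  27. ] [ 0.04  -0.999  0.013] 0.21
Lapron 90 [488.7 149.9 129. ] [-0.996 -0.075  0.05 ] 2.55
Rapron 58 [493.4 -55.5 108.2] [-1.    -0.025  0.002] 0.39
backtop 162 [-3.22982886e-02  6.14718438e+02] 50.72452754520157 [613.30544792  43.74814796  50.72452755]
-40 611.9 620.7 615.9 15
-20 610.4 620.5 615.0 24
0 609.8 621.4 615.1 19
20 608.8 617.9 612.7 18
40 608.2 619.1 613.3 21
60 607.7 618.8 612.7 22
80 606.6 615.6 611.2 18
100 606.6 616.1 611.1 18
scene
L 66 [562.5 172.  111.2] [ 0.029 -0.905  0.424] 0.39
R 215 [567.1 -75.5 114.4] [ 0.034 -0.976 -0.215] 1.4
back 174 [608.4  35.2  24.5] [-1.    -0.026 -0.003] 1.79
Lw 0
Lapron 250 [486.4 153.6 121.9] [-1.    -0.024  0.012] 1.79
Rapron 262 [493.1 -56.  106.3] [-1.    -0.012  0.007] 1.91
backtop 216 [-3.38309535e-02  6.12311143e+02] 49.262486567557346 [610.76000454  45.84968431  49.26248657]
-40 604.3 623.9 613.6 24
-20 604.8 622.6 613.1 24
0 602.4 617.9 611.4 24
20 606.6 620.3 612.1 25
40 603.3 617.9 610.0 26
60 603.8 619.4 609.2 27
80 599.7 619.5 609.1 30
100 602.6 616.8 609.2 30
```

jog_arm(motion=[[0,0,-10.6,0,0,0,40],[0,0,-10.6,0,0,0,40],[0,0,-10.6,0,0,0,40],[0,0,-10.6,0,0,0,40],[0,0,-10.6,0,0,0,40],[0,0,-10.6,0,0,0,40],[0,0,-10.6,0,0,0,40],[0,0,0,48,23,0,40],[0,0,0,48,23,0,40],[0,0,0,48,23,0,40]])

```text
t: 2.8
eef_pos: [314.1, -408.2, 292.2]
tcp_rot: [3.141, 0.0, 1.742]
ft_force: [-0.6, 0.4, 0.2]
opening: 0.418
grip_force: 0.0
```

jog_arm(motion=[[0,0,0,48,23,0,40],[0,0,0,48,23,0,40],[0,0,0,48,23,20,40],[0,0,0,48,23,20,40],[0,0,0,48,23,20,40],[0,0,0,10,3,20,40]])

```text
t: 3.55
eef_pos: [387.8, -140.8, 211.9]
tcp_rot: [3.141, 0.0, 1.746]
ft_force: [0.0, 0.0, -0.6]
opening: 0.418
grip_force: 0.0
```

```bash
cat > go.py <<'E'
from h import *
from scipy.spatial.transform import Rotation as R
import sys
def go(x,y,z,rpy=None):
    s=env.state();p=s['eef_pos'];r=R.from_euler('xyz',s['tcp_rot'])
    print('at',p.round(1),s['tcp_rot'].round(3),'F',s['ft_force'].round(1),'t',round(s['t'],2))
    print('shift',r.inv().apply(np.array([x,y,z])-p).round(1))
    if rpy is not None: print('turn',(r.inv()*R.from_euler('xyz',rpy)).as_rotvec(degrees=True).round(1))
E
python3 - <<'E'
from go import *
from meas import *
go(402,-91.5,90)
for cam in ['scene']:
    d=look(cam,'s1.png');P=cloud(d)
    m=sheet(d,P);Q=P[m];print(m.sum(),Q.mean(0),cv2.minAreaRect(Q[:,:2].astype(np.float32)))
d=look('top');P=cloud(d);m=sheet(d,P);Q=P[m];print(m.sum(),Q.mean(0),cv2.minAreaRect(Q[:,:2].astype(np.float32)))
E
```

```text
at [ 387.8 -140.8  211.9] [3.141 0.    1.746] F [ 0.   0.  -0.6] t 3.55
shift [ 46.1  22.5 121.9]
361 [ 401.17495636 -139.17592989    5.11450691] ((390.48419189453125, -142.64613342285156), (69.65392303466797, 133.9685821533203), 56.62358856201172)
643 [402.6814253  -51.37921257   3.89874187] ((399.9551696777344, -66.88987731933594), (96.74569702148438, 127.25226593017578), 11.783096313476562)
```

View pics/s1.png

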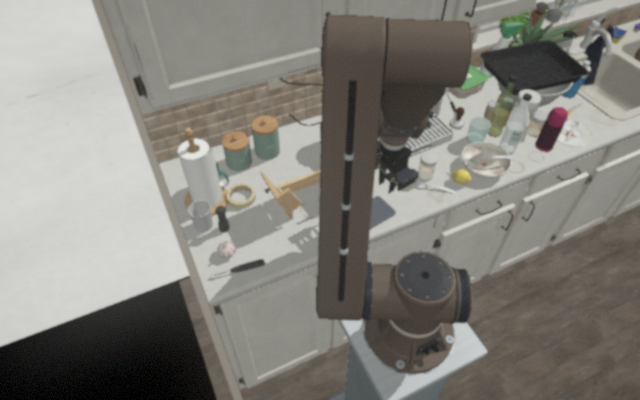

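The scene view shows the gripper at about (395,170), above the sheet's visible corner near (380,212). The path is clear.

jog_arm(motion=[[0,0,0,23,11,40,40],[0,0,0,23,11,40,40],[0,0,0,0,0,32,40],[0,0,0,0,0,5,40],[0,0,0,0,0,0,40]])

```text
t: 4.28
eef_pos: [401.6, -94.9, 95.9]
tcp_rot: [3.141, 0.0, 1.742]
ft_force: [0.4, -0.2, -0.5]
opening: 0.419
grip_force: 0.0
```

jog_arm(motion=[[0,0,0,3,0,6,40],[0,0,0,0,0,6,40],[0,0,0,0,0,1,40],[0,0,0,0,0,1,40],[0,0,0,0,0,0,40]])

```text
t: 4.9
eef_pos: [400.7, -91.2, 81.8]
tcp_rot: [3.141, 0.0, 1.743]
ft_force: [-2.6, -0.3, 12.7]
opening: 0.42
grip_force: 6.6
```

jog_arm(motion=[[0,0,2,0,0,0,40],[0,0,2,0,0,0,40],[0,0,2,0,0,0,40],[0,0,2,0,0,0,40],[0,0,0,4,1,0,40],[0,0,0,8,2,0,40],[0,0,0,8,2,0,40],[0,0,0,8,2,0,40],[0,0,0,4,1,0,40],[0,0,0,0,0,0,40]])

```text
t: 6.15
eef_pos: [403.1, -58.1, 81.8]
tcp_rot: [-3.133, -0.003, 1.603]
ft_force: [-31.5, -8.2, 26.8]
opening: 0.423
grip_force: 17.5
```

Run:
```python
from go import *
from meas import *
go(434.5,38,81.8,[np.pi,0,1.571+.032])
d=look('top','t2.png');P=cloud(d);m=sheet(d,P);Q=P[m];print(m.sum(),Q.mean(0),cv2.minAreaRect(Q[:,:2].astype(np.float32)))
big=cv2.resize(d['color'][140:260,240:380],None,fx=5,fy=5,interpolation=cv2.INTER_CUBIC);cv2.imwrite('pics/crop2.png',big[...,::-1])
```

```text
at [403.1 -58.1  81.8] [-3.133e+00 -3.000e-03  1.603e+00] F [-31.5  -8.2  26.8] t 6.15
shift [95.  34.6 -0.1]
turn [-0.5 -0.1  0. ]
10 [6.10727260e+02 3.38954309e-01 9.77810664e+00] ((610.8425903320312, 0.29438209533691406), (1.3506909608840942, 33.40165710449219), 1.2548389434814453)
```

View pics/crop2.png

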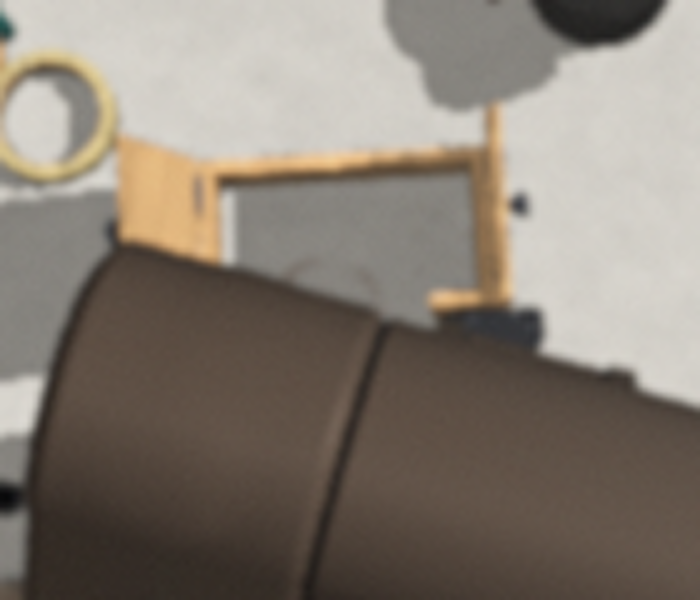

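The crop shows the right leaf now nearly upright (columns 480–510) and the dark gripper body at (500,325) touching its apron. I'll back off before going on sideways.

jog_arm(motion=[[0,0,0,0,-3,0,40],[0,0,0,0,-3,0,40],[0,0,0,0,-1,0,40]])

```text
t: 6.58
eef_pos: [401.5, -59.3, 81.9]
tcp_rot: [3.139, 0.001, 1.603]
ft_force: [4.0, 2.2, 8.9]
opening: 0.416
grip_force: 4.9
```

Run:
```python
from go import *
from meas import *
go(434.5,38,81.8,[np.pi,0,1.571+.032])
d=look('scene','s3.png')
big=cv2.resize(d['color'][120:280,240:440],None,fx=4,fy=4,interpolation=cv2.INTER_CUBIC)[:600];cv2.imwrite('pics/crop3.png',big[:,:,::-1])
```

```text
at [401.5 -59.3  81.9] [3.139e+00 1.000e-03 1.603e+00] F [4.  2.2 8.9] t 6.58
shift [96.2 36.1  0.1]
turn [0.2 0.1 0. ]
```

View pics/crop3.png

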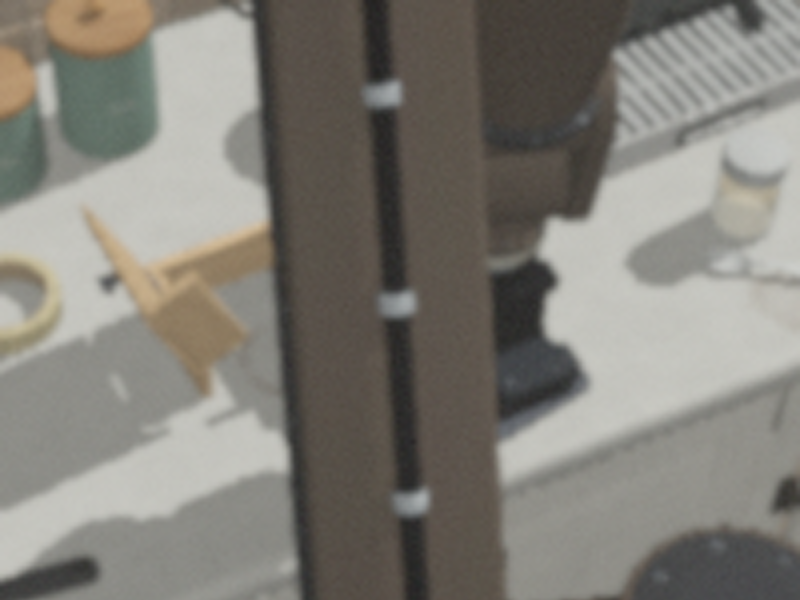

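jog_arm(motion=[[0,0,0,0,-2,0.5,40],[0,0,0,5,0,0,40],[0,0,0,10,0,0,40],[0,0,0,10,0,0,40],[0,0,0,10,0,0,40],[0,0,0,0,0,0,40]])

```text
t: 7.38
eef_pos: [398.5, -24.0, 81.8]
tcp_rot: [3.138, 0.001, 1.603]
ft_force: [2.8, 8.8, 22.2]
opening: 0.421
grip_force: 11.1
```

jog_arm(motion=[[0,0,0,5,0,-0.3,40],[0,0,0,10,0,0,40],[0,0,0,10,0,0,40],[0,0,0,10,0,0,40],[0,0,0,10,0,0,40],[0,0,0,10,0,0,40],[0,0,0,6,0,0,40],[0,0,0,0,0,0,40]])

```text
t: 8.38
eef_pos: [396.2, 37.0, 81.8]
tcp_rot: [3.139, 0.0, 1.603]
ft_force: [1.3, 6.9, 16.1]
opening: 0.421
grip_force: 8.4
```

Run:
```python
from go import *
from meas import *
go(434.5,38,81.8,[np.pi,0,1.571+.032])
d=look('scene');d2=look('top')
big=cv2.resize(np.hstack([d['color'][130:290,240:400],d2['color'][140:300,240:400]]),None,fx=2.5,fy=2.5,interpolation=cv2.INTER_CUBIC);cv2.imwrite('pics/crop4.png',big[:,:,::-1])
```

```text
at [396.2  37.   81.8] [3.139 0.    1.603] F [ 1.3  6.9 16.1] t 8.38
shift [-0.3 38.3  0.1]
turn [0.1 0.  0. ]
```

View pics/crop4.png

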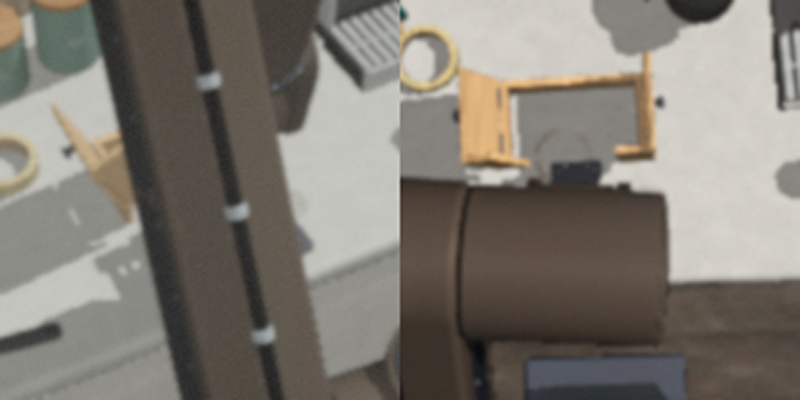

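Left, the scene view shows the sheet's right corner at (305,238). Right, the top view shows the gripper centred in the gap between the aprons (528–615); the sheet itself is hidden by the elbow.

Run:
```python
from go import *
from meas import *
d=look('scene');P=cloud(d)
for r in range(214,238,2): print(r,' '.join('%d,%d,%d/%d'%(*P[r,c],d['color'][r,c].mean()) for c in range(352,370,3)))
```

```text
214 110,145,464/90 107,140,464/98 418,-67,7/173 424,-83,-7/183 416,-89,0/194 408,-96,3/195
216 105,148,464/90 105,141,461/96 412,-64,6/167 411,-75,1/189 409,-86,-2/195 402,-93,2/194
218 103,149,460/91 102,142,458/91 404,-60,6/147 408,-74,-4/192 400,-80,0/194 396,-90,0/194
220 100,150,457/90 100,143,454/91 99,136,452/115 395,-66,2/180 392,-76,0/192 387,-84,2/193
222 98,151,453/93 97,144,450/90 97,137,447/101 388,-62,2/145 385,-72,0/192 379,-80,2/194
224 96,152,449/91 94,146,448/92 95,137,442/98 377,-56,7/116 379,-69,-2/179 375,-78,-2/194
226 94,153,445/91 94,146,442/90 92,139,440/96 374,-54,2/107 367,-62,4/145 366,-73,0/192
228 92,154,441/92 90,148,441/89 86,143,442/97 366,-50,2/105 361,-58,3/131 360,-70,-1/191
230 88,155,440/90 87,149,437/88 87,141,433/92 357,-45,4/113 355,-55,2/155 352,-65,0/191
232 88,155,432/89 85,150,433/90 84,143,431/91 354,-44,-1/149 348,-52,0/188 343,-60,2/192Traceback (most recent call last):
  File "<stdin>", line 4, in <module>
  File "<stdin>", line 4, in <genexpr>
ValueError: cannot convert float NaN to integer
```

jog_arm(motion=[[0,0,0,4,0,0,40],[0,0,0,4,2,0,40],[0,0,0,0,5,0,40],[0,0,0,0,10,0,40],[0,0,0,0,10,0,40],[0,0,0,0,5,0,40],[0,0,0,0,0,0,40]])

```text
t: 9.4
eef_pos: [426.9, 45.8, 81.8]
tcp_rot: [-3.141, 0.0, 1.603]
ft_force: [-5.0, 0.2, 18.5]
opening: 0.42
grip_force: 9.1
```

```bash
cat > edge.py <<'E'
from go import *
from meas import *
# right edge of sheet in scene view: dark-to-light crossing along rows
d=look('scene');P=cloud(d);g=d['color'].astype(float).mean(-1)
K=d['camera_matrix'];M=np.linalg.inv(d['world_to_cam'])
def onz(u,v,z):
    r=M[:3,:3]@np.array([(u-K[0,2])/K[0,0],-(v-K[1,2])/K[1,1],-1]);o=M[:3,3];return o+r*(z-o[2])/r[2]
go(434.5,38,81.8,[np.pi,0,1.603])
out=[]
for v in range(185,236):
    for u in range(395,335,-1):
        if g[v,u]<150<=g[v,u+1] :
            f=u+(150-g[v,u])/(g[v,u+1]-g[v,u]);p=onz(f,v,4)
            # tabletop depth on dark side?
            z=np.nanmedian(P[v,u-1:u+1,2]);out.append((v,round(f,1),*p[:2].round(1),z.round(0)));break
print(out)
E
python3 edge.py
```

```text
at [427.   45.8  81.8] [-3.142  0.     1.603] F [-3.8  0.5 17.2] t 9.45
shift [-8.1  7.3  0. ]
turn [-0.  0.  0.]
[(185, np.float64(348.9), np.float64(551.6), np.float64(-103.4), np.float64(517.0)), (186, np.float64(349.1), np.float64(547.1), np.float64(-101.7), np.float64(514.0)), (187, np.float64(349.3), np.float64(542.6), np.float64(-100.0), np.float64(512.0)), (188, np.float64(349.6), np.float64(537.9), np.float64(-98.8), np.float64(512.0)), (189, np.float64(349.8), np.float64(533.3), np.float64(-97.4), np.float64(510.0)), (190, np.float64(350.0), np.float64(528.9), np.float64(-95.8), np.float64(506.0)), (191, np.float64(350.3), np.float64(524.2), np.float64(-94.6), np.float64(506.0)), (192, np.float64(350.5), np.float64(519.8), np.float64(-92.9), np.float64(504.0)), (193, np.float64(350.6), np.float64(515.5), np.float64(-91.1), np.float64(502.0)), (194, np.float64(350.8), np.float64(511.1), np.float64(-89.5), np.float64(499.0)), (195, np.float64(351.1), np.float64(506.7), np.float64(-88.1), np.float64(498.0)), (196, np.float64(351.4), np.float64(502.2), np.float64(-86.8), np.flo
[... 2550 characters left out ...]
.float64(-44.0), np.float64(442.0)), (228, np.float64(358.5), np.float64(369.0), np.float64(-42.5), np.float64(439.0)), (229, np.float64(358.7), np.float64(365.2), np.float64(-41.1), np.float64(438.0)), (230, np.float64(358.9), np.float64(361.3), np.float64(-39.7), np.float64(435.0)), (231, np.float64(359.1), np.float64(357.4), np.float64(-38.5), np.float64(433.0)), (232, np.float64(359.5), np.float64(353.3), np.float64(-37.6), np.float64(431.0)), (233, np.float64(359.7), np.float64(349.5), np.float64(-36.3), np.float64(429.0)), (234, np.float64(359.9), np.float64(345.7), np.float64(-34.8), np.float64(426.0)), (235, np.float64(360.1), np.float64(341.9), np.float64(-33.5), np.float64(424.0))]
```

jog_arm(motion=[[0,0,0,2,3,0,40],[0,0,0,0,6,0,40],[0,0,0,0,8,0,40],[0,0,0,0,8,0,40],[0,0,0,0,8,0,40],[0,0,0,0,4,0,40],[0,0,0,0,0,0,40]])

```text
t: 10.32
eef_pos: [463.9, 49.0, 81.8]
tcp_rot: [-3.141, 0.0, 1.603]
ft_force: [-4.1, -0.1, 15.5]
opening: 0.422
grip_force: 7.9
```

Run:
```python
from go import *
from meas import *
d=look('scene');d2=look('top')
big=cv2.resize(np.hstack([d['color'][130:250,260:390],d2['color'][140:260,250:380]]),None,fx=3,fy=3,interpolation=cv2.INTER_CUBIC);cv2.imwrite('pics/crop5.png',big[:,:,::-1])
```

```text
(no output)
```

View pics/crop5.png

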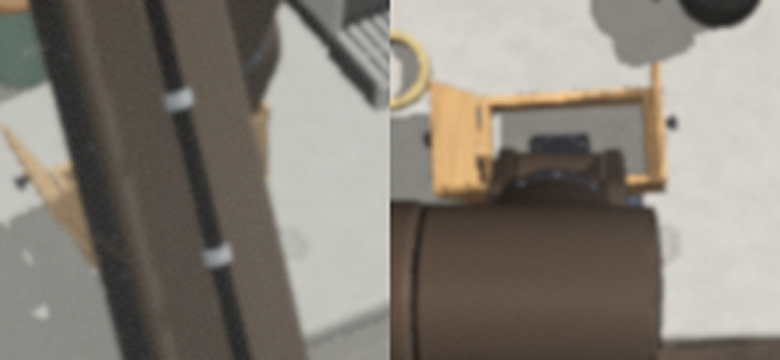

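The top half shows the gripper entering between the leaves. A bit of the sheet's right corner is visible at (635,200), beside the right wall.

Run:
```python
from go import *
from meas import *
d=look('top');P=cloud(d)
for r in range(203,212): print(r,' '.join('%.0f,%.0f,%.0f/%d,%d'%(*P[r,c],d['color'][r,c,0],d['color'][r,c,2]) for c in range(324,342,2)))
```

```text
203 454,-2,397/86,64 453,-7,400/86,65 453,-13,396/83,63 493,-28,105/84,53 493,-35,100/86,55 493,-42,101/95,66 493,-49,98/110,84 493,-56,96/112,87 494,-64,91/124,99
204 450,-2,403/88,65 450,-7,401/88,67 450,-13,399/81,65 493,-29,74/81,62 493,-36,74/87,67 494,-44,69/121,103 493,-51,69/162,145 494,-58,64/166,150 495,-65,57/172,155
205 447,-2,404/89,67 447,-7,400/91,68 447,-12,401/84,72 492,-30,52/87,84 499,-39,5/88,87 498,-46,5/148,138 498,-54,5/204,192 499,-62,-3/207,196 498,-69,3/207,195
206 444,-2,406/90,68 445,-7,400/91,69 444,-12,404/83,75 495,-32,6/90,100 495,-39,4/89,99 495,-46,4/155,151 495,-54,0/213,203 495,-61,3/216,205 495,-69,-1/214,204
207 442,-1,404/81,59 441,-7,407/87,65 441,-12,408/82,74 491,-31,4/86,97 491,-39,5/86,96 491,-46,7/145,141 491,-53,5/205,194 491,-61,-2/211,200 491,-68,2/212,202
208 430,-0,474/68,51 439,-7,406/75,57 438,-12,406/72,63 488,-31,4/74,77 487,-39,4/74,77 487,-46,7/117,113 487,-53,3/171,159 488,-61,-2/198,186 487,-68,5/212,201
209 402,4,692/62,48 402,0,690/64,49 402,-3,689/64,52 402,-7,690/66,56 401,-11,691/65,56 401,-15,690/81,71 483,-53,4/110,97 484,-61,-3/174,161 483,-68,2/213,202
210 399,5,700/63,48 399,1,698/65,50 399,-3,696/63,48 399,-7,695/65,50 399,-11,698/64,49 399,-15,698/66,51 399,-19,695/70,56 398,-23,697/149,136 480,-68,-5/211,201
211 397,5,700/69,52 397,1,702/67,51 396,-3,702/69,52 397,-7,700/70,54 396,-11,704/69,53 396,-14,703/68,52 396,-18,701/67,51 396,-22,699/129,115 476,-68,-0/207,196
```

jog_arm(motion=[[0,0,0,-2,0,0,40],[0,0,0,0,6,0,40],[0,0,0,0,8,0,40],[0,0,0,0,8,0,40],[0,0,0,0,4,0,40],[0,0,0,0,0,0,40]])

```text
t: 11.22
eef_pos: [490.2, 47.9, 81.9]
tcp_rot: [3.142, 0.0, 1.603]
ft_force: [-3.3, 0.1, 14.3]
opening: 0.419
grip_force: 7.1
```

jog_arm(motion=[[0,0,0,0,5,0,40],[0,0,0,0,8,0,40],[0,0,0,0,8,0,40],[0,0,0,0,8,0,40],[0,0,0,0,8,0,40],[0,0,0,0,3,0,40],[0,0,0,0,0,0,40]])

```text
t: 12.1
eef_pos: [530.2, 49.1, 81.9]
tcp_rot: [3.141, 0.0, 1.603]
ft_force: [-4.6, 0.3, 12.6]
opening: 0.422
grip_force: 6.2
```

Run:
```python
from go import *
from meas import *
for c in ('top','scene'):
    d=look(c);P=cloud(d)
    for x0 in range(480,640,20):
        m=box(P,(x0,x0+20),(-60,150),(175,455));q=P[m]
        print(c,x0,m.sum(),q[:,2].max().round() if m.any() else '')
```

```text
top 480 84 454.0
top 500 236 447.0
top 520 112 414.0
top 540 247 352.0
top 560 128 322.0
top 580 0 
top 600 0 
top 620 0 
scene 480 0 
scene 500 0 
scene 520 0 
scene 540 0 
scene 560 0 
scene 580 0 
scene 600 0 
scene 620 0
```

Clear of the cabinet by a good margin. Now the final push home.

jog_arm(motion=[[0,0,0,0,5,0,40],[0,0,0,0,5,0,40],[0,0,0,0,4,0,40],[0,0,0,0,3,0,40],[0,0,0,0,3,0,40],[0,0,0,0,2,0,40],[0,0,0,0,0,0,40]])

```text
t: 13.08
eef_pos: [552.0, 49.8, 81.9]
tcp_rot: [-3.141, 0.0, 1.603]
ft_force: [-4.6, -0.6, 12.4]
opening: 0.42
grip_force: 6.1
```

jog_arm(motion=[[0,0,0,0,2,0,40],[0,0,0,0,2,0,40],[0,0,0,0,2,0,40],[0,0,0,0,0,0,40]])

```text
t: 13.58
eef_pos: [557.0, 50.2, 81.8]
tcp_rot: [-3.139, -0.0, 1.603]
ft_force: [-9.3, 1.4, 15.1]
opening: 0.421
grip_force: 8.1
```

jog_arm(motion=[[0,0,0,0,2,0,40],[0,0,0,0,2,0,40],[0,0,0,0,0,0,40]])

```text
t: 13.95
eef_pos: [560.7, 50.5, 81.9]
tcp_rot: [-3.138, -0.0, 1.603]
ft_force: [-11.0, 2.5, 17.8]
opening: 0.418
grip_force: 8.5
```

jog_arm(motion=[[0,0,0,0,0,-5,40],[0,0,0,0,-5,-30,0],[0,0,0,0,-10,-40,0],[0,0,0,0,-15,-45,0],[0,0,0,0,-15,-45,0],[0,0,0,10,-10,-30,0],[0,0,0,40,0,-10,0],[0,0,0,50,0,0,0],[0,0,0,50,0,0,0],[0,0,0,20,0,0,0]])

```text
t: 15.2
eef_pos: [501.4, 220.3, 286.1]
tcp_rot: [3.141, -0.0, 1.605]
ft_force: [-0.1, -0.6, 0.0]
opening: 0.003
grip_force: 0.0
```

Run:
```python
from go import *
from meas import *
go(507,225,290,[np.pi,0,1.603])
d=look('scene');d2=look('top');np.save('top_d.npy',cloud(d2))
P=cloud(d2)
m=(d2['color'].astype(int).mean(-1)<115)&box(P,(490,625),(-60,140),(-8,14));Q=P[m];print(m.sum(),Q.mean(0) if m.any() else '',Q.min(0),Q.max(0))
big=cv2.resize(np.hstack([d['color'][120:260,240:370],d2['color'][130:270,245:375]]),None,fx=3,fy=3,interpolation=cv2.INTER_CUBIC);cv2.imwrite('pics/crop6.png',big[:,:,::-1])
```

```text
at [501.4 220.3 286.1] [ 3.141 -0.     1.605] F [-0.1 -0.6  0. ] t 15.2
shift [ 4.5  5.8 -3.9]
turn [ 0.  -0.   0.1]
1335 [560.70224074  43.07650361   3.86121581] [491.08101016 -51.62578477  -5.87518867] [612.79060184 135.12258356  13.83615344]
```

View pics/crop6.png

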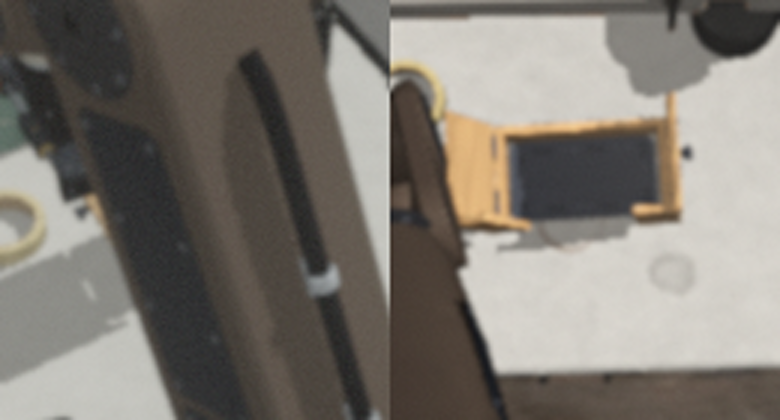

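The top half shows the sheet inside the keeper (columns 510–660, rows 135–218), close against the back wall, with both leaves still up. I'll check its edges by number.

Run:
```python
from go import *
from meas import *
d=look('top');P=cloud(d);rgb=d['color'].astype(float)
K=d['camera_matrix'];M=np.linalg.inv(d['world_to_cam'])
def onz(u,v,z):
    r=M[:3,:3]@np.array([(u-K[0,2])/K[0,0],-(v-K[1,2])/K[1,1],-1]);o=M[:3,3];return o+r*(z-o[2])/r[2]
b=rgb[...,0]; c,s=np.cos(.032),np.sin(.032)
def kf(p): dx,dy=p[0]-558.4,p[1]-42; return np.round([c*dx+s*dy,-s*dx+c*dy],1)
# front edge: shadowed table(grey~130-150) vs sheet(~60)
for u in range(290,330,5): print(u,[int(x) for x in b[170:208:1,u]])
for u in range(290,328,6):
    col=b[:,u]; 
    for v in range(205,185,-1):
        if col[v]>95>=col[v-1]: print(u,kf(onz(u,v-1+(95-col[v-1])/(col[v]-col[v-1]),4)));break
R=P[box(P,(505,610),(-100,-45),(70,150))];
if len(R)>20: print('R',plane(R))
```

```text
290 [213, 222, 230, 226, 193, 127, 81, 64, 59, 58, 58, 57, 56, 56, 58, 57, 58, 56, 57, 57, 57, 57, 57, 57, 58, 59, 58, 54, 52, 52, 52, 54, 78, 140, 188, 197, 174, 143]
295 [207, 216, 226, 207, 156, 103, 76, 66, 59, 54, 54, 55, 58, 58, 59, 58, 57, 57, 56, 57, 57, 56, 57, 58, 56, 58, 56, 56, 56, 57, 57, 57, 63, 87, 111, 122, 121, 120]
300 [212, 225, 231, 205, 137, 87, 74, 64, 58, 59, 59, 59, 58, 58, 59, 58, 59, 58, 57, 58, 58, 57, 58, 57, 57, 59, 58, 57, 54, 52, 53, 57, 72, 103, 128, 135, 137, 137]
305 [223, 233, 235, 204, 133, 85, 71, 63, 61, 62, 63, 60, 61, 60, 58, 59, 59, 58, 59, 57, 58, 59, 59, 58, 59, 58, 58, 58, 59, 59, 57, 63, 80, 108, 129, 133, 134, 134]
310 [222, 232, 211, 153, 100, 79, 70, 62, 60, 59, 59, 60, 61, 60, 61, 60, 60, 59, 61, 59, 60, 62, 60, 58, 59, 59, 60, 59, 60, 61, 59, 66, 91, 121, 134, 138, 139, 137]
315 [208, 200, 158, 111, 90, 79, 68, 63, 61, 57, 59, 60, 62, 61, 62, 61, 61, 61, 61, 62, 60, 60, 61, 61, 60, 60, 60, 57, 57, 59, 59, 69, 98, 125, 134, 134, 134, 135]
320 [200, 175, 135, 102, 86, 76, 66, 63, 64, 63, 64, 63, 62, 61, 64, 62, 63, 61, 62, 61, 61, 62, 62, 63, 61, 62, 61, 60, 59, 58, 63, 76, 107, 131, 137, 136, 137, 135]
325 [206, 173, 137, 104, 84, 74, 65, 65, 64, 66, 64, 63, 64, 63, 62, 64, 62, 62, 64, 61, 62, 64, 63, 63, 64, 62, 61, 72, 99, 122, 120, 108, 113, 130, 153, 179, 202, 208]
290 [-43.5  74.4]
296 [-47.8  52.6]
302 [-47.5  30.5]
308 [-47.8   8.4]
314 [-47.  -13.7]
320 [-47.3 -35.8]
326 [-31.8 -58.8]
```

Sheet home: its front edge lies parallel at −47.5 mm. Next I go down outside the left leaf.

jog_arm(motion=[[0,0,0,4,6,0,0],[0,0,0,0,0,40,0],[0,0,0,0,0,40,0],[0,0,0,0,0,16,0],[0,0,0,-10,0,0,0],[0,0,0,-10,0,0,0],[0,0,0,0,0,0,0]])

```text
t: 16.23
eef_pos: [508.8, 201.6, 191.3]
tcp_rot: [3.14, -0.0, 1.602]
ft_force: [-0.3, -0.3, -0.4]
opening: 0.004
grip_force: 0.0
```

jog_arm(motion=[[0,0,0,-8,0,-4,0],[0,0,0,-10,0,-7,0],[0,0,0,-10,0,-7,0],[0,0,0,-10,0,-6,0],[0,0,0,-8,0,0,0],[0,0,0,-8,0,1,0],[0,0,0,-8,0,1,0],[0,0,0,-7,0,1,0],[0,0,0,0,0,0,0]])

```text
t: 17.35
eef_pos: [510.4, 133.0, 210.7]
tcp_rot: [-3.141, 0.0, 1.603]
ft_force: [-0.7, 0.1, -0.0]
opening: 0.006
grip_force: 0.0
```

jog_arm(motion=[[0,0,0,-8,0,2,0],[0,0,0,-8,0,3,0],[0,0,0,-8,0,4,0],[0,0,0,-7,0,5,0],[0,0,0,-6,0,6,0],[0,0,0,-6,0,6,0],[0,0,0,-5,0,6,0],[0,0,0,-5,0,7,0],[0,0,0,0,0,0,0]])

```text
t: 18.48
eef_pos: [512.1, 80.2, 171.4]
tcp_rot: [-3.141, 0.0, 1.603]
ft_force: [-0.0, 0.4, 0.4]
opening: 0.004
grip_force: 0.0
```

Run:
```python
from go import *
from meas import *
go(510,130,210)
d2=look('top','t7.png');P=cloud(d2)
for c in range(265,300,5): print(c,' '.join('%d,%d,%d'%tuple(P[r,c]) if np.isfinite(P[r,c,0]) else '.' for r in range(168,208,6)))
print('R',plane(P[box(P,(505,610),(-100,-45),(70,150))]))
big=cv2.resize(d2['color'][130:270,240:380],None,fx=4,fy=4,interpolation=cv2.INTER_CUBIC);cv2.imwrite('pics/crop7.png',big[:,:,::-1])
```

```text
at [512.1  80.2 171.4] [-3.141  0.     1.603] F [-0.   0.4  0.4] t 18.48
shift [ 49.8  -0.5 -38.6]
265 644,206,0 621,206,1 598,206,2 576,206,0 553,206,2 530,206,7 508,206,2
270 644,187,-2 533,140,411 511,137,437 492,135,456 473,133,478 457,132,483 443,133,480
275 556,130,381 532,127,412 512,125,434 491,122,459 474,122,468 457,120,483 434,114,542
280 643,150,-3 534,114,403 516,114,410 500,114,409 470,107,491 451,105,518 432,102,552
285 593,115,215 533,101,406 516,101,410 499,101,411 469,94,495 449,92,529 431,90,559
290 594,99,207 533,87,405 516,87,406 500,88,408 469,82,497 448,80,535 430,78,564
295 593,83,213 533,74,402 515,74,409 499,74,408 467,70,502 447,68,537 429,67,567
R (array([562.56440535, -75.31378888, 137.90756632]), array([-0.09996114, -0.72874512, -0.67744987]), np.float64(2.0138385571007906), 16)
```

View pics/crop7.png

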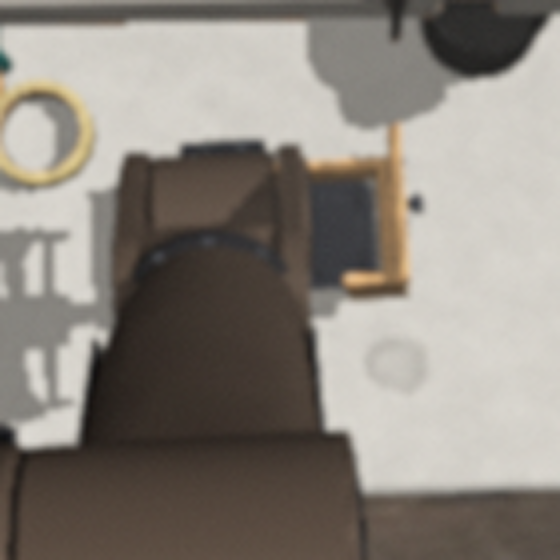

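The crop shows the wrist covering the left side; the left leaf's old outline at (120,200) has gone, and the right leaf stands at (395,220). Pressing on down.

jog_arm(motion=[[0,0,0,-3,0,6,0],[0,0,0,-3,0,7,0],[0,0,0,-2,0,7,0],[0,0,0,-1,0,7,0],[0,0,0,0,0,3,0],[0,0,0,0,0,0,0]])

```text
t: 19.27
eef_pos: [512.4, 71.6, 141.7]
tcp_rot: [-3.141, 0.0, 1.603]
ft_force: [0.2, 0.3, 0.4]
opening: 0.006
grip_force: 0.0
```

jog_arm(motion=[[0,0,0,0,0,1,0],[0,0,0,0,0,1,0],[0,0,0,0,0,1,0],[0,0,0,0,0,0,0]])

```text
t: 19.77
eef_pos: [512.5, 71.6, 139.7]
tcp_rot: [3.141, 0.0, 1.603]
ft_force: [-1.9, -0.4, 9.7]
opening: 0.005
grip_force: 5.1
```

jog_arm(motion=[[0,0,0,0,0,0.7,0],[0,0,0,0,0,0,0],[0,0,0,0,0,-30,0],[0,0,0,0,0,-60,0],[0,0,0,0,0,-58,0],[0,0,0,-40,0,-5,0],[0,0,0,-50,0,0,0],[0,0,0,-50,0,0,0],[0,0,0,-41,0,0,0],[0,0,0,0,0,0,0]])

```text
t: 21.02
eef_pos: [518.3, -111.5, 291.2]
tcp_rot: [3.142, 0.0, 1.6]
ft_force: [-0.1, 1.1, 0.6]
opening: 0.003
grip_force: 0.0
```

Run:
```python
from go import *
from meas import *
go(518,-109,210)
for cam in ('scene','top'):
    P=cloud(look(cam))
    Q=P[box(P,(500,615),(45,140),(40,90))];print(cam,len(Q))
    if len(Q)>30: print(plane(Q))
    Q=P[box(P,(505,600),(-85,-50),(60,150))];print(len(Q))
    if len(Q)>30: print('R',plane(Q))
```

```text
at [ 518.3 -111.5  291.2] [3.142 0.    1.6  ] F [-0.1  1.1  0.6] t 21.02
shift [ 2.5 -0.2 81.2]
scene 690
(array([557.95946364,  96.40117923,  62.72484569]), array([ 0.00877028, -0.01695989,  0.99981771]), np.float64(2.315018509798663), 631)
0
top 860
(array([556.25754049,  93.35381156,  61.53440708]), array([ 0.00658133, -0.03254489,  0.99944861]), np.float64(2.847279328219317), 788)
0
```

Run:
```python
from go import *
from meas import *
c,s=np.cos(.032),np.sin(.032)
for cam in ('scene','top'):
    P=cloud(look(cam));dx,dy=P[...,0]-560.5,P[...,1]-42
    kx,ky=c*dx+s*dy,-s*dx+c*dy
    for lo in range(-10,125,10):
        m=(ky>=lo)&(ky<lo+10)&(abs(kx)<55)&(abs(kx)>18)&(P[...,2]>20)&(P[...,2]<90);print(cam,lo,m.sum(),np.round(np.median(P[m][:,2]),1) if m.any() else '')
```

```text
scene -10 10 48.3
scene 0 22 57.7
scene 10 26 63.0
scene 20 48 62.7
scene 30 49 63.3
scene 40 46 63.8
scene 50 56 63.5
scene 60 46 63.2
scene 70 54 63.2
scene 80 55 62.5
scene 90 46 62.6
scene 100 89 56.2
scene 110 0 
scene 120 0 
top -10 12 42.7
top 0 51 56.7
top 10 54 59.8
top 20 55 62.0
top 30 62 61.9
top 40 63 61.9
top 50 59 62.7
top 60 53 62.7
top 70 53 62.2
top 80 59 62.0
top 90 62 61.5
top 100 37 59.8
top 110 0 
top 120 0
```

The left leaf is flat at z = 62, so it is shut. Now the right leaf.

jog_arm(motion=[[0,0,0,0,0,40,0],[0,0,0,0,0,40,0],[0,0,0,0,0,20,0],[0,0,0,10,0,-6,0],[0,0,0,10,0,-10,0],[0,0,0,9,0,-9,0],[0,0,0,8,0,0,0],[0,0,0,8,0,1,0],[0,0,0,8,0,1,0],[0,0,0,0,0,0,0]])

```text
t: 22.48
eef_pos: [516.5, -55.8, 214.0]
tcp_rot: [-3.141, -0.0, 1.604]
ft_force: [0.3, -0.8, -0.3]
opening: 0.003
grip_force: 0.0
```

jog_arm(motion=[[0,0,0,4,0,1,0],[0,0,0,8,0,3,0],[0,0,0,8,0,4,0],[0,0,0,8,0,4,0],[0,0,0,7,0,4,0],[0,0,0,6,0,6,0],[0,0,0,6,0,6,0],[0,0,0,5,0,7,0],[0,0,0,5,0,7,0],[0,0,0,0,0,0,0]])

```text
t: 23.72
eef_pos: [514.6, 0.9, 171.7]
tcp_rot: [-3.14, -0.0, 1.604]
ft_force: [0.8, 0.3, 0.6]
opening: 0.007
grip_force: 0.0
```

jog_arm(motion=[[0,0,0,3,0,6,0],[0,0,0,3,0,7,0],[0,0,0,2,0,7,0],[0,0,0,2,0,7,0],[0,0,0,0,0,3,0],[0,0,0,0,0,1,0],[0,0,0,0,0,0,0]])

```text
t: 24.6
eef_pos: [514.5, 10.5, 141.3]
tcp_rot: [3.142, 0.0, 1.603]
ft_force: [-0.1, -0.9, 0.6]
opening: 0.003
grip_force: 0.0
```

jog_arm(motion=[[0,0,0,0,0,1,0],[0,0,0,0,0,1,0],[0,0,0,0,0,0.7,0],[0,0,0,0,0,0,0]])

```text
t: 25.1
eef_pos: [514.6, 10.6, 139.7]
tcp_rot: [3.141, 0.0, 1.603]
ft_force: [-3.7, 0.0, 15.6]
opening: 0.007
grip_force: 7.6
```

jog_arm(motion=[[0,0,0,0,0,0,0],[0,0,0,0,0,-30,0],[0,0,0,0,0,-60,0],[0,0,0,0,0,-60,0],[0,0,0,-50,0,0,0],[0,0,0,-50,-10,0,0],[0,0,0,-50,-10,0,0],[0,0,0,-50,-10,0,0],[0,0,0,-50,0,0,0],[0,0,0,0,0,0,0]])

```text
t: 26.35
eef_pos: [489.3, -243.2, 287.5]
tcp_rot: [-3.134, -0.001, 1.597]
ft_force: [-26.8, -12.0, -0.5]
opening: 0.006
grip_force: 0.0
```

Run:
```python
from go import *
from meas import *
go(518,-109,210)
c,s=np.cos(.032),np.sin(.032);D=[]
for cam in ('scene','top'):
    d=look(cam);D.append(d['color'][120:260,240:370]);P=cloud(d);dx,dy=P[...,0]-560.5,P[...,1]-42
    kx,ky=c*dx+s*dy,-s*dx+c*dy;o=[]
    for lo in range(-110,110,10):
        m=(ky>=lo)&(ky<lo+10)&(abs(kx)<55)&(abs(kx)>18)&(P[...,2]>20)&(P[...,2]<90);o.append((lo,round(float(np.median(P[m][:,2])),1) if m.any() else None))
    print(cam,o)
cv2.imwrite('pics/crop8.png',cv2.resize(np.hstack(D),None,fx=3,fy=3,interpolation=cv2.INTER_CUBIC)[:,:,::-1])
```

```text
at [ 489.3 -243.2  287.5] [-3.134e+00 -1.000e-03  1.597e+00] F [-26.8 -12.   -0.5] t 26.35
shift [133.3  32.9  77.5]
scene [(-110, None), (-100, None), (-90, 59.4), (-80, 64.7), (-70, 62.3), (-60, 63.6), (-50, 63.5), (-40, 63.7), (-30, 64.0), (-20, 63.8), (-10, 66.3), (0, 65.6), (10, 63.0), (20, 63.9), (30, 63.0), (40, 62.7), (50, 63.3), (60, 63.3), (70, 62.2), (80, 62.5), (90, 62.9), (100, 55.6)]
top [(-110, 58.1), (-100, 61.7), (-90, 61.9), (-80, 61.9), (-70, 61.7), (-60, 61.9), (-50, 61.8), (-40, 62.4), (-30, 62.1), (-20, 62.9), (-10, 65.8), (0, 64.9), (10, 61.4), (20, 62.0), (30, 61.8), (40, 61.8), (50, 61.7), (60, 63.1), (70, 62.0), (80, 62.4), (90, 61.6), (100, 59.0)]
```

View pics/crop8.png

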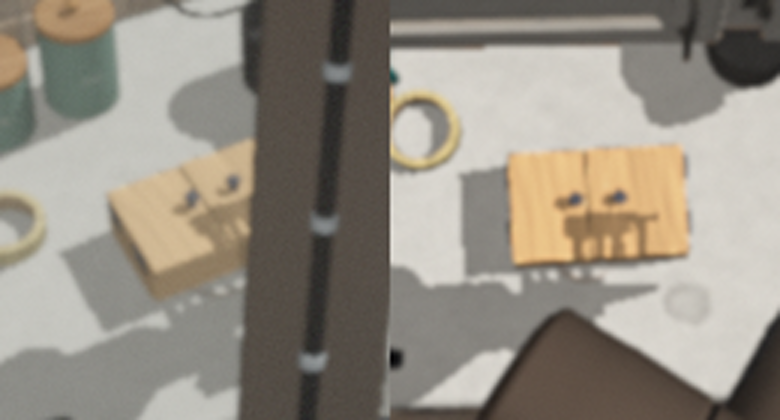

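Both leaves lie flat and the flange strip (z ≈ 66) laps the joint. But the tool reads −27 N in x here, so I'll move towards the robot, away from whatever it may be touching.

jog_arm(motion=[[0,0,0,0,-6,0,0],[0,0,0,0,0,0,0],[0,0,0,0,0,0,0]])

```text
t: 26.82
eef_pos: [486.9, -240.3, 288.8]
tcp_rot: [3.141, 0.0, 1.604]
ft_force: [0.3, -0.7, 0.1]
opening: 0.005
grip_force: 0.0
```

jog_arm(motion=[[0,0,0,0,-10,0,0],[0,0,0,0,-10,0,0],[0,0,0,0,0,0,0],[0,0,0,0,0,0,0]])

```text
t: 27.32
eef_pos: [466.6, -241.2, 288.8]
tcp_rot: [3.141, 0.0, 1.603]
ft_force: [-0.3, 0.1, -0.4]
opening: 0.003
grip_force: 0.0
```

```bash
python3 -c "
from cell import env
print(env.state()['ft_force']);print(env.job_done())"
```

```text
[-0.32189421  0.0507759  -0.38977264]
the job is handed in; nothing more can be done
None
```

I handed the job in at about 27 s: the crumb sheet is home against the back wall, and the rebated leaf was shut first with the flanged leaf lapped over it. No verdict came back. On the way the gripper nudged the right leaf more upright (still well open), and a reading of about −27 N came up during the final retreat and cleared when I backed off.

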